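# Load the date display bin and hang its gate

## Task

Slide the loaded tray of date packs fully home into the slots of the display bin, packs still lying in it. Then lift the gate out of its stand and lower it, without dropping it, so that both knuckles sit fully down on the two pintle pins and the gate is shut across the bin's front. Do not shift or knock over the other goods on the counter.

Things in the scene. Friction and masses are not known exactly. Their poses are not given: they have to be found in the camera images.
- bin: Fixed plywood display bin, open at the top and front, 170 x 168 mm; side walls 90 mm, back wall 110 mm high. Origin: centre of its underside on the table; +x from the open front to the back, +y to the side with the hinge post, z up. Floor top at z = 10 mm, side walls' inner faces at y = +-70, back wall's inner face at x = 75, walls' front ends at x = -85 mm.
- bin_mouth (a point): Middle of the bin's open front, on its floor, at (-85, 0, 10) mm in the bin's frame. Over the floor along each side wall an aluminium lip reaches in to y = +-62 mm, at z = 22.5 to 28.5 and x = -65 to 75 mm of the bin's frame: the slots under the lips, 12.5 mm high, take the tray's side flanges, so the tray goes in only by sliding along +x.
- bin_home (a point): Where the tray's origin is when it is home against the back wall: (5, 0, 10) mm in the bin's frame. Axes as the bin's.
- pin_low (a point): Foot of the lower upright pintle pin, at (-99, 97, 27) mm in the bin's frame, where the lower knuckle rests on a bracket (18 mm wide in y, 8 mm thick). The pin is 8 mm in diameter and 26 mm high, its last 6 mm tapering to 3 mm. The hinge post (x -85 to -60, y 79 to 107, 125 mm high) carries both brackets on its front. Axes as the bin's.
- pin_high (a point): The same for the upper pintle pin, straight above the lower one, at (-99, 97, 107) mm in the bin's frame; same size. Its bracket overhangs the lower pin, so the knuckles come in level from the front, each between 26 mm and about 50 mm above its pin's foot, and go down from there. The highest point of the hinge is 133 mm above the table.
- tray: Loose aluminium carrying tray with two clear date packs, 0.6 kg in all. Base 140 (x) x 134 (y) x 6 mm, its flanges 10 mm wide beyond the side rims (outside at y = +-57 mm, top at z = 30 mm). Centre handle: steel bar along x, 132 mm long, 12 mm wide, z = 86 to 98 mm. Origin: centre of its underside, z up; centre of mass above it. Symmetric: either end may go in first.
- tray_handle (a point): Middle of the tray's handle bar, 92 mm above the tray's underside, on its centre line; axes as the tray's (bar along x). Nothing is within 40 mm below the bar's underside except its end posts (at x = +-60 mm).
- pack_a: Clear date pack, 100 x 42 x 38 mm, about 150 g, lying loose in the tray on the +y side of the handle (centre 27 mm off the centre line), long side along the tray's x. Origin: centre of its underside.
- pack_b: The same on the tray's -y side.
- stand: Fixed dark timber stand, 76 mm (x) by 110 mm (y), 42 mm high, with a slot 16 mm wide along y, its floor at z = 8 mm, in which the gate is parked upright. Origin: centre of its underside on the table; z up.
- gate: Loose plywood gate leaf, about 0.3 kg, upright in the stand: panel 12 (x) x 158 (y) x 115 mm (z), a grip tab on its top edge, two steel knuckles beside its +y edge. Origin: centre of the panel's lower edge, z up. Hung and shut, its axes are parallel to the bin's and its origin is at (-99, -1, 15) mm in the bin's frame, 8 mm clear of the walls; it turns freely on the pins.
- knuckle_low (a point): Centre of the lower mouth of the lower knuckle, at (0, 98, 12) mm in the gate's frame. Each knuckle is an upright steel tube 20 mm long, 18 mm across, with a through hole of 10.5 mm. Must come to pin_low.
- knuckle_high (a point): The same for the upper knuckle, at (0, 98, 92) mm in the gate's frame. Must come to pin_high.
- gate_tab (a point): Centre of the grip tab, a flat tab 50 mm long (y), 12 mm thick (x), standing 30 mm above the panel's top edge; at (0, 4, 130) mm in the gate's frame, above the centre of mass; the tab's top is 15 mm higher.
- gate_edge (a point): Middle of the gate's free edge, at (0, -79, 57.5) mm in the gate's frame.
- jar_nuts: Bystander: jar with a yellow cap, 68 mm across, 120 mm high. Origin: centre of its underside (so for all bystanders).
- can_syrup: Bystander: can, 60 mm across, 85 mm high.
- jar_tall: Bystander: larger jar with a yellow cap, 76 mm across, 140 mm high.
- scoop: Bystander: spoon 150 mm long lying along its x.
- pack_loose: Bystander: another clear date pack lying on the table, 100 (x) x 42 x 38 mm.
- bowl: Bystander: white bowl, 110 mm across, 40 mm high.
- carton: Bystander: plain cardboard box 60 (x) x 90 (y) x 70 mm.
Things that resemble listed ones, but are neither listed nor needed, are in the scene too. There is more than one size of the gate; the job needs the middle-sized.

How it is judged:
By the outcome, as a careful person would: the job done as asked, in the order asked, and still so for the second after the job is handed in, with the robot touching nothing.
It also fails if it takes over 72 s, if anything falls off the work surface, if the arm or the gripper's body presses on something with over 40 N, if the wrist force passes 120 N, or if a joint passes its speed limit or range.

## Robot

A 6-joint arm with a two-finger parallel gripper is mounted at the origin on the work surface. World frame = base frame: x ahead of the robot, y to its left, z up, the work surface at z = 0. Lengths are in m, angles in rad, forces in N, time in s.
With the tool pointing down it reaches from about 0.325 to 0.775 m from the base axis. Payload 5.5 kg.
Tool frame: the origin (TCP) lies between the finger pads; the fingertips stand 25 mm ahead of it and the grasp point (between the pads) lies 6 mm ahead of it; z points along the fingers, y is the direction in which the jaws open and shut (so a half turn about z gives the same grasp; the last joint's range is limited). The gripper opens to 85 mm and grips with 20 to 120 N. Pads are 22 mm wide; open, the fingers measure 114 mm over their backs; the gripper's body (76 mm by 85 mm) begins 54 mm behind the grasp point. The pads swing forward as they close: fully open they stand 13 mm farther back than shut.
Start: joints at [-1.236, 0.091, 1.231, -0, 1.82, -0.057], TCP at [0.229, -0.555, 0.256] pointing down, gripper open.
Joint ranges: [-2.87, 2.87], [-0.86, 2.18], [0.17, 2.46], [-1.51, 4.65], [0.06, 2.69], [-2.65, 2.65]. Speed limits (rad/s): [2.57, 2.57, 3.01, 3.14, 3.14, 3.14].

## Interface

Orientations are given as a 3x3 rotation matrix whose columns are the frame's x, y, z axes.
In Python, from workcell import manip gives the robot as it stands. The module is installed in compiled form; this text tells all that it offers.
- The arm moves only by the tool servo_tool, never from a script. Its argument "rows" is a list of rows, each a list of 7 numbers: the opening, from 0 (shut) to 1 (fully open), then the shift along the tool's x, y, z as a fraction of full scale, then the turn, a rotation vector about the tool's x, y, z as a fraction of full scale. In form: [[hand, dx, dy, dz, wx, wy, wz], ...]. A call has exactly 8 rows; each row is the pose to reach, as a shift and turn from the pose commanded when the call began, along the tool's axes at that moment; what a row does not reach only later rows make up. Full scale, the value 1, is 0.8 m for a shift and 60 degrees for a turn. A row lasts 1/10 s, in which the tool goes at most 50 mm and 8.59 degrees, less where a joint would pass 70% of its speed; a pose out of reach is approached as far as the arm can. A call with a number of a shift or a turn outside -1 to 1 is refused whole. A call with a gripper value outside its range is refused whole. The fingers move at their own pace and stop on an object; "grip_force" is the grip in N (left out, the last holds). Time passes only in rows, so rows that repeat a pose let the fingers close, or fill a call up. It gives the time, the measured TCP pose, the force and the opening at its end, in the units of the state.
- manip.state(): the state, without advancing time (a new reading comes with each control period).
- manip.read_camera(name): name is "scene" or "top" or "wrist"; returns a dict with "img" (384x512x3 uint8, red, green, blue), "z_map" (384x512 float32, m along the optical axis (not along the pixel's ray), 0 where there is no reading), "K" (3x3 intrinsics, pixels), "R" (3x3) and "t" (3): a world point X has camera coordinates R X + t. Camera axes: x right, y down, z forward; pixel columns grow to the right and rows downward; lengths in m; the calibration is good to about 2 mm. A picture is of the moment at which its call begins.
- manip.close_job(): hands the job in, once; it reports no verdict.
Trained networks look in the newest picture that a camera, given by its name, has taken for a name from the list of things; names that differ only in an ending like _2 or _b are one class to them, and where a whole thing is asked for, a point or a joint stands for the part that bears it (a point fixed in the world has none). Each returns a list of dicts, best first, with "conf" (0 to 1); they miss things now and then, are a little off and sometimes report something else, mostly with a low value. They report only what shows in the picture. A call takes as long as a camera call. They do not tell look-alikes from the thing itself.
- manip.silhouettes(label, camera): "mask" (384x512 bool, what is visible of it) and "box" ([left, top, right, bottom] in pixels, round what is visible of it).
The state is a dict: "clock": time; "joint_pos": joint angles; "joint_velocities": joint speeds; "effort": joint torques, N m; "ee_pos": TCP position; "orientation": TCP orientation; "force": force on the tool from outside, world axes, zero at the start; "wrist_torque": the same for the moment, N m; "gripper_width": finger opening in m.
Only numpy, scipy, OpenCV 4.12 (cv2) and the standard library are available. Lean on these libraries where they do the work, as an engineer would, in place of code of your own. Each camera call takes 0.05 s, during which the arm holds its last target. There are 200 camera calls.

## Working session

There is one attempt and no reset: what is moved stays moved. The work goes in short steps, Python scripts to look and compute and a tool call to move; the robot and the scene stay as the last step left them, time stands still between calls to the robot, and variables do not carry over. Pictures are saved under pics/ and viewed, about 8 in all and at most 12, crops included, and the job is handed in when it is done.

Besides the shell and the picture viewer there is one more tool, called as a command line: name --pt "numbers of a row" for each row, then --argument value for the rest. servo_tool: Moves the arm, as the interface text tells. Shift numbers are shares of 0.8 m and turn numbers shares of 60 degrees, none past 1 either way. Its arguments: {"type":"object","properties":{"rows":{"type":"array","items":{"type":"array","items":{"type":"number"}}},"grip_force":{"type":"number"}},"required":["rows"]}

```bash
mkdir -p pics; python3 - <<'E'
from workcell import manip
import cv2,numpy as np
s=manip.state();print({k:np.round(v,3).tolist() for k,v in s.items()})
for n in("scene","top"):
    c=manip.read_camera(n);cv2.imwrite(f"pics/{n}0.png",c["img"][...,::-1]);np.savez(n+"0.npz",**c)
    print(n,c["K"].round(1).tolist(),c["R"].round(3).tolist(),c["t"].round(3).tolist())
    for l in("bin","tray","stand","gate","pack_a"):
        for d in manip.silhouettes(l,n):
            m=d["mask"]&(c["z_map"]>0)
            v,u=np.nonzero(m);z=c["z_map"][m]
            P=(np.linalg.inv(c["K"])@np.c_[u,v,np.ones_like(u)].T*z-c["t"].reshape(3,1))
            P=c["R"].T@P
            print(l,round(d["conf"],2),d["box"],np.median(P,1).round(3),P.max(1).round(3),P.min(1).round(3))
E
```

```text
{'clock': 0.0, 'joint_pos': [-1.236, 0.092, 1.232, -0.0, 1.82, -0.057], 'joint_velocities': [-0.0, 0.001, -0.001, 0.0, 0.002, -0.002], 'effort': [0.0, -45.874, -41.803, -0.0, 0.012, -0.0], 'ee_pos': [0.229, -0.554, 0.255], 'orientation': [[0.924, 0.382, -0.001], [0.382, -0.924, 0.002], [0.0, -0.002, -1.0]], 'force': [-0.84, -0.542, -0.201], 'wrist_torque': [-0.04, -0.0, -0.023], 'gripper_width': 0.085}
scene [[390.1, 0.0, 261.0], [0.0, 390.1, 188.8], [0.0, 0.0, 1.0]] [[0.855, 0.519, 0.004], [0.335, -0.546, -0.767], [-0.397, 0.657, -0.641]] [-0.472, -0.1, 1.407]
bin 0.9 [164.8, 222.1, 273.9, 316.1] [ 0.573 -0.258  0.051] [ 0.69  -0.083  0.13 ] [ 0.4   -0.353 -0.001]
bin 0.63 [247.1, 172.3, 282.1, 188.0] [0.48  0.137 0.033] [0.532 0.175 0.047] [0.429 0.105 0.001]
tray 0.97 [293.4, 132.5, 347.0, 180.1] [0.601 0.291 0.026] [0.668 0.497 0.102] [ 0.512  0.258 -0.001]
stand 0.89 [246.5, 171.3, 282.8, 188.9] [0.482 0.138 0.034] [0.532 0.181 0.047] [0.418 0.105 0.   ]
gate 0.97 [129.9, 167.5, 180.5, 245.5] [ 0.339 -0.206  0.107] [ 0.425 -0.037  0.191] [ 0.079 -0.239 -0.002]
gate 0.73 [221.5, 
[... 1085 characters left out ...]
9.5, 101.7, 216.2, 136.6] [0.721 0.145 0.116] [0.76  0.178 0.124] [0.699 0.119 0.   ]
gate 0.94 [172.7, 180.0, 213.6, 245.8] [0.484 0.172 0.117] [0.583 0.241 0.157] [ 0.4    0.133 -0.004]
gate 0.76 [316.3, 235.6, 364.3, 340.5] [ 0.314 -0.185  0.125] [ 0.423 -0.138  0.191] [ 0.171 -0.272 -0.007]
gate 0.72 [157.7, 265.7, 196.3, 315.6] [0.293 0.207 0.079] [0.346 0.252 0.109] [ 0.237  0.166 -0.005]
gate 0.45 [99.6, 149.6, 165.0, 204.2] [0.587 0.328 0.018] [0.667 0.429 0.101] [ 0.513  0.262 -0.007]
pack_a 0.93 [109.9, 171.9, 154.2, 198.2] [0.561 0.344 0.043] [0.591 0.402 0.049] [0.534 0.296 0.004]
pack_a 0.82 [112.9, 153.9, 158.2, 176.0] [0.62  0.332 0.043] [0.644 0.386 0.05 ] [0.595 0.283 0.012]
```

```bash
python3 -c "
import cv2,numpy as np
a=cv2.imread('pics/scene0.png');b=cv2.imread('pics/top0.png')
cv2.imwrite('pics/s1.png',cv2.resize(a,(800,600)));cv2.imwrite('pics/t1.png',cv2.resize(b,(800,600)))"
```

```text
(no output)
```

View pics/s1.png

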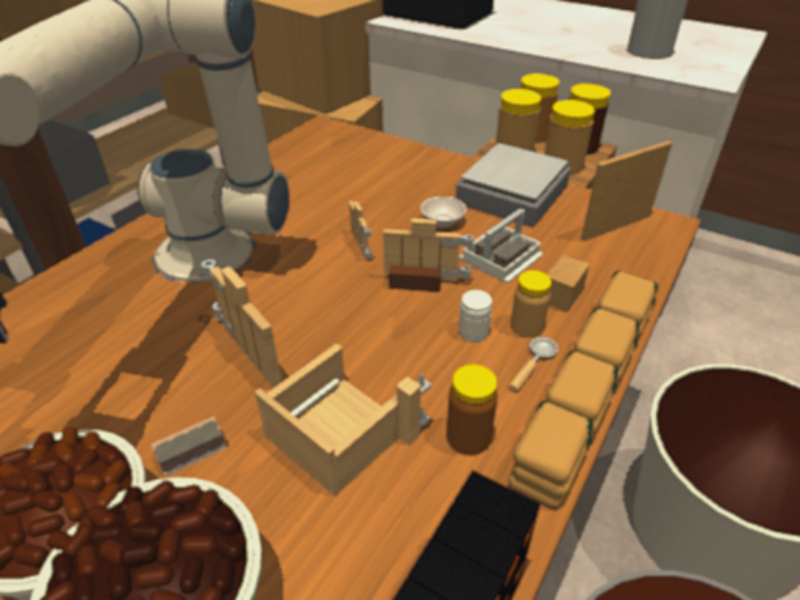

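View pics/t1.png

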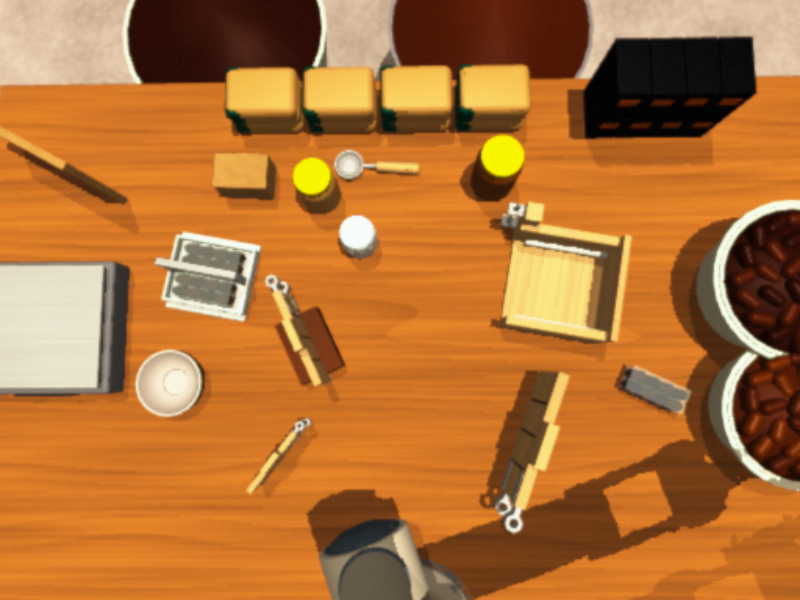

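The scene view shows the bin at (330,415), its post at (408,410), the middle-sized gate in the stand at (420,250) and the tray at (500,245). In the top view, the bin at (565,280) opens to image left, which is world +y. The tray is at (210,275) and the gate at (300,335). Next I'll measure the poses.

```bash
cat > h.py <<'E'
import numpy as np,cv2
from scipy.spatial.transform import Rotation as Ro
def cloud(c):
    z=c["z_map"];v,u=np.nonzero(z>0);zz=z[v,u]
    P=np.linalg.inv(c["K"])@np.c_[u,v,np.ones_like(u)].T*zz
    return (c["R"].T@(P-c["t"].reshape(3,1))).T
def sel(P,lo,hi): return P[np.all((P>lo)&(P<hi),1)]
def rect(P):
    (c,s,a)=cv2.minAreaRect((P[:,:2]*1000).astype(np.float32)); return np.round(c,1),np.round(s,1),round(a,2),len(P)
def pca(P):
    m=P[:,:2].mean(0);w,V=np.linalg.eigh(np.cov((P[:,:2]-m).T));d=V[:,1]
    t=(P[:,:2]-m)@d; return m.round(4),(np.degrees(np.arctan2(d[1],d[0]))%180).round(2),np.percentile(t,[1,99]).round(4),len(P)
def project(c,X):
    p=c["K"]@(c["R"]@np.asarray(X).T+c["t"].reshape(3,1));return (p[:2]/p[2]).T
def down(deg):
    "tool pointing down, tool y (jaw) direction at deg"
    a=np.radians(deg);y=np.array([np.cos(a),np.sin(a),0]);z=np.array([0,0,-1.]);return np.c_[np.cross(y,z),y,z]
def rel(p0,R0,p1,R1):
    s=R0.T@(np.asarray(p1)-p0)/.8; w=Ro.from_matrix(R0.T@R1).as_rotvec()/np.radians(60)
    return s.round(4),w.round(4)
E
python3 - <<'E'
from h import *
for n in("scene","top"):
    c=dict(np.load(n+"0.npz"));P=cloud(c)
    print(n)
    print("table z",np.median(sel(P,[.35,-.05,-.02],[.45,.05,.02])[:,2]))
    print("handle",pca(sel(P,[.5,.24,.085],[.68,.43,.11])))
    print("packs/rims",rect(sel(P,[.5,.24,.02],[.68,.43,.06])))
    print("tab",pca(sel(P,[.4,.1,.142],[.58,.25,.17])),np.percentile(sel(P,[.4,.1,.13],[.58,.25,.17])[:,2],98))
    print("gate top",pca(sel(P,[.4,.1,.115],[.58,.25,.135])))
    B=sel(P,[.46,-.4,.08],[.72,-.1,.2])
    print("bin walls",rect(sel(B,[0,-1,.08],[1,1,.12])))
    print("back top",pca(sel(B,[0,-1,.102],[.67,-.3,.118])))
    L=sel(B,[.46,-.4,.083],[.54,-.15,.098]);print("left wall",pca(L))
    L=sel(B,[.61,-.33,.083],[.68,-.19,.098]);print("right wall",pca(L))
    print("post",rect(sel(B,[.6,-.25,.118],[.72,-.1,.129])), rect(sel(B,[.6,-.25,.1],[.72,-.1,.14])))
E
```

```text
scene
table z 0.001050082416770352
handle (array([0.5913, 0.3325]), np.float64(78.83), array([-0.0593,  0.0728]), 133)
packs/rims (array([592.7, 339.2]), array([148.8, 115.7]), 76.99, 787)
tab (array([0.483 , 0.1702]), np.float64(26.07), array([-0.0235,  0.0239]), 85) 0.15559408334071448
gate top (array([0.4897, 0.1733]), np.float64(25.6), array([-0.0919,  0.0892]), 260)
bin walls (array([ 580.2, -243.3]), array([199.7, 193.9]), 79.35, 1600)
back top (array([ 0.5587, -0.335 ]), np.float64(169.86), array([-0.0775,  0.0876]), 362)
left wall (array([ 0.4958, -0.2483]), np.float64(87.13), array([-0.0837,  0.09  ]), 405)
right wall (array([ 0.6451, -0.2666]), np.float64(77.47), array([-0.0631,  0.0604]), 363)
post (array([ 671.8, -193. ]), array([39.8, 29.8]), 81.79, 139) (array([ 673. , -186.6]), array([52.9, 30.4]), 81.84, 264)
top
table z -0.0009007416956769812
handle (array([0.5896, 0.3393]), np.float64(79.2), array([-0.0634,  0.0658]), 266)
packs/rims (array([590.4, 341.9]), array([142.2, 114.1]), 79.02, 1609)
tab (array([0.4801, 0.1725]), np.float64(24.82), array([-0.025 ,  0.0244]), 127) 0.15472147821827698
gate top (array([0.4869, 0.1753]), np.float64(25.05), array([-0.0931,  0.0886]), 312)
bin walls (array([ 595.5, -231.3]), array([224.6, 218.2]), 79.69, 1415)
back top (array([ 0.5517, -0.331 ]), np.float64(169.79), array([-0.0819,  0.0816]), 345)
left wall (array([ 0.493 , -0.2441]), np.float64(85.21), array([-0.0761,  0.0882]), 431)
right wall (array([ 0.6424, -0.2614]), np.float64(80.06), array([-0.068 ,  0.0713]), 332)
post (array([ 671.9, -189.8]), array([41.9, 29.1]), 81.2, 130) (array([ 686.1, -172.9]), array([92.8, 35.2]), 55.26, 243)
```

```bash
python3 - <<'E'
from workcell import manip
from h import *
c=manip.read_camera("wrist");s=manip.state();R0=s["orientation"];p0=s["ee_pos"]
C=-c["R"].T@c["t"];print(c["K"].round(1).tolist(),"cam in tool",(R0.T@(C-p0)).round(4),(R0.T@c["R"].T).round(3).tolist())
print(rel(p0,R0,[.575,-.23,.40],down(-10.2)))
E
```

```text
[[315.6, 0.0, 258.8], [0.0, 315.6, 193.2], [0.0, 0.0, 1.0]] cam in tool [ 0.0688  0.0009 -0.1185] [[0.0, -0.963, -0.269], [1.0, 0.0, 0.001], [-0.001, -0.269, 0.963]]
(array([ 0.5545, -0.2098, -0.1796]), array([ 0.    ,  0.    , -0.9559]))
```

servo_tool --pt "1 0.06 -0.02 -0.02 0 0 -0.12" --pt "1 0.12 -0.045 -0.04 0 0 -0.24" --pt "1 0.18 -0.07 -0.06 0 0 -0.36" --pt "1 0.24 -0.09 -0.06 0 0 -0.48" --pt "1 0.3 -0.115 -0.06 0 0 -0.6" --pt "1 0.36 -0.14 -0.06 0 0 -0.72" --pt "1 0.42 -0.16 -0.06 0 0 -0.84" --pt "1 0.47 -0.18 -0.06 0 0 -0.956"

```text
clock: 1.45
ee_pos: [0.5159, -0.2829, 0.3045]
orientation: [[0.172, 0.985, 0.001], [0.985, -0.172, -0.0], [-0.0, 0.001, -1.0]]
force: [1.1, -1.3, 0.2]
gripper_width: 0.0856
```

```bash
python3 - <<'E'
from workcell import manip
from h import *
s=manip.state();R0=s["orientation"];p0=s["ee_pos"];print(p0,R0)
print(rel(p0,R0,[.60,-.19,.28],down(-10.2)))
E
```

```text
[ 0.51590861 -0.28291608  0.30453745] [[ 1.71998131e-01  9.85097096e-01  5.94898225e-04]
 [ 9.85097211e-01 -1.71997868e-01 -4.67517758e-04]
 [-3.58229159e-04  6.66444762e-04 -9.99999714e-01]]
(array([0.1325, 0.0836, 0.0307]), array([0.0006, 0.0003, 0.0049]))
```

servo_tool --pt "1 0.03 0.02 0.008 0 0 0" --pt "1 0.06 0.04 0.016 0 0 0" --pt "1 0.09 0.06 0.024 0 0 0" --pt "1 0.11 0.075 0.03 0 0 0" --pt "1 0.13 0.085 0.03 0 0 0" --pt "1 0.13 0.085 0.03 0 0 0" --pt "1 0.13 0.085 0.03 0 0 0" --pt "1 0.13 0.085 0.03 0 0 0"

```text
clock: 2.25
ee_pos: [0.5995, -0.1952, 0.281]
orientation: [[0.178, 0.984, 0.001], [0.984, -0.178, -0.001], [-0.001, 0.001, -1.0]]
force: [-0.4, 0.3, 0.2]
gripper_width: 0.0855
```

```bash
python3 - <<'E'
from workcell import manip
from h import *
c=manip.read_camera("wrist");np.savez("wbin.npz",**c);P=cloud(c)
cv2.imwrite("pics/wbin.png",c["img"][...,::-1])
print("table",np.median(sel(P,[.4,-.05,-.02],[.5,.05,.02])[:,2]))
# bin frame guess
a=np.radians(-100.2);ex=np.array([np.cos(a),np.sin(a)]);ey=np.array([-ex[1],ex[0]]);o=np.array([.566,-.252])
Q=np.c_[(P[:,:2]-o)@ex,(P[:,:2]-o)@ey,P[:,2]]*1000
for n,lo,hi in(("back",[60,-100,100],[100,100,118]),("ly",[-110,60,84],[70,90,97]),("ry",[-110,-100,84],[70,-60,97]),("post",[-110,70,118],[-50,115,130]),("brk",[-125,75,95],[-87,120,140]),("brklow",[-125,75,20],[-87,120,60]),("pin",[-125,75,120],[-87,120,140])):
    S=sel(Q,lo,hi);
    if len(S)>3: print(n,pca(S),np.percentile(S,[2,50,98],0).round(1).tolist())
E
```

```text
table 0.0008155014912820919
back (array([80.396 ,  1.2552]), np.float64(90.06), array([-81.7889,  82.8558]), 2320) [[76.6, -79.0, 100.5], [78.7, 1.0, 110.6], [87.5, 82.5, 112.4]]
ly (array([-8.653 , 78.1213]), np.float64(0.49), array([-76.6937,  73.8212]), 1879) [[-81.5, 71.9, 85.6], [-10.5, 78.0, 91.1], [66.3, 85.6, 92.8]]
ry (array([-15.3187, -73.7367]), np.float64(0.81), array([-83.3539,  66.7066]), 1945) [[-80.9, -81.6, 85.2], [-19.5, -73.4, 90.9], [66.3, -67.8, 92.5]]
post (array([-72.5583,  94.3073]), np.float64(168.26), array([-15.5326,  27.4835]), 1017) [[-98.9, 80.9, 119.0], [-72.1, 94.9, 126.0], [-58.5, 108.3, 128.2]]
brk (array([-98.627 ,  97.2138]), np.float64(166.4), array([-12.0201,  11.4535]), 538) [[-108.6, 89.8, 101.4], [-99.2, 96.5, 108.3], [-87.2, 107.5, 133.5]]
brklow (array([-98.3024,  96.8735]), np.float64(164.7), array([-11.7811,  11.1886]), 285) [[-107.9, 89.8, 23.7], [-98.8, 96.4, 28.3], [-87.3, 106.4, 53.7]]
pin (array([-97.236 ,  97.5276]), np.float64(153.55), array([-3.7136,  3.6911]), 90) [[-100.5, 95.0, 120.4], [-97.3, 97.2, 129.7], [-93.6, 101.6, 134.6]]
```

View pics/wbin.png

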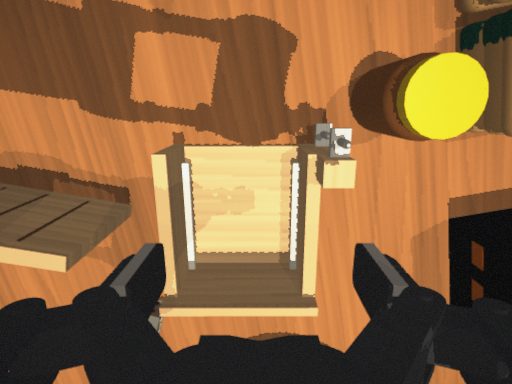

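The wrist view shows the empty bin with both lips, the post top at (338,172), the upper pin at (341,141) and the lower bracket at (322,135). I'll refine the bin pose from the edges of the wall tops.

```bash
python3 - <<'E'
from h import *
from workcell import manip
a=np.radians(-100.2);ex=np.array([np.cos(a),np.sin(a)]);ey=np.array([-ex[1],ex[0]]);o=np.array([.566,-.252])
for f in("wbin.npz","top0.npz"):
    c=dict(np.load(f));P=cloud(c)
    Q=np.c_[(P[:,:2]-o)@ex,(P[:,:2]-o)@ey,P[:,2]]*1000
    for n,s in(("L",1),("R",-1)):
        S=Q[(abs(Q[:,2]-91)<2.2)&(abs(Q[:,1]*s-77)<14)&(Q[:,0]>-75)&(Q[:,0]<65)]
        xs=[];lo=[];hi=[]
        for x in range(-75,65,7):
            T=S[(S[:,0]>=x)&(S[:,0]<x+7),1]
            if len(T)>5: xs.append(x+3.5);lo.append(T.min());hi.append(T.max())
        if len(xs)>4: print(f,n,"mid",np.polyfit(xs,(np.array(lo)+hi)/2,1).round(3),"w",np.median(np.array(hi)-lo))
    S=Q[(abs(Q[:,2]-111)<2.2)&(Q[:,0]>60)&(Q[:,0]<100)&(abs(Q[:,1])<80)]
    xs=[];lo=[];hi=[]
    for y in range(-80,80,8):
        T=S[(S[:,1]>=y)&(S[:,1]<y+8),0]
        if len(T)>3: xs.append(y+4);lo.append(T.min());hi.append(T.max())
    print("back mid",np.polyfit(xs,(np.array(lo)+hi)/2,1).round(3),np.median(np.array(hi)-lo))
    S=sel(Q,[-110,70,123],[-50,115,129]);print("post",np.percentile(S,[3,97],0).round(1).tolist())
J=manip.silhouettes("jar_tall","wrist")
P=cloud(dict(np.load("wbin.npz")));print("jar",rect(sel(P,[.64,-.25,.132],[.8,0,.16])))
s=manip.state();print(rel(s["ee_pos"],s["orientation"],[.59,.22,.30],down(-10.8)))
E
```

```text
wbin.npz L mid [1.1000e-02 7.8586e+01] w 13.735184198665841
wbin.npz R mid [ 1.6000e-02 -7.4187e+01] w 13.96354565397806
back mid [-2.0000e-03  8.2264e+01] 11.45444463241708
post [[-82.8, 81.3, 124.6], [-58.7, 108.0, 127.5]]
top0.npz L mid [8.0000e-03 7.6873e+01] w 12.71573413920126
top0.npz R mid [ 5.0000e-03 -7.6199e+01] w 12.171829355488356
back mid [4.0000e-03 8.0755e+01] 8.36688007630984
post [[-97.0, 79.1, 123.2], [-59.7, 106.2, 127.6]]
jar (array([ 735.4, -147.6]), array([ 65.4, 110. ]), 85.59, 6087)
(array([ 0.5085, -0.1042, -0.0242]), array([0.0007, 0.0004, 0.0088]))
```

servo_tool --pt "1 0.06 -0.012 -0.003 0 0 0" --pt "1 0.12 -0.025 -0.006 0 0 0" --pt "1 0.18 -0.037 -0.01 0 0 0" --pt "1 0.24 -0.05 -0.01 0 0 0" --pt "1 0.3 -0.062 -0.01 0 0 0" --pt "1 0.36 -0.075 -0.01 0 0 0" --pt "1 0.42 -0.086 -0.01 0 0 0" --pt "1 0.48 -0.098 -0.01 0 0 0"

```text
clock: 3.15
ee_pos: [0.5905, 0.1987, 0.2889]
orientation: [[0.178, 0.984, 0.001], [0.984, -0.178, 0.0], [0.0, 0.001, -1.0]]
force: [0.4, 0.6, -0.3]
gripper_width: 0.0855
```

servo_tool --pt "1 0.05 -0.01 0 0 0 0" --pt "1 0.1 -0.02 0 0 0 0" --pt "1 0.13 -0.027 0 0 0 0" --pt "1 0.15 -0.03 0 0 0 0" --pt "1 0.15 -0.03 0 0 0 0" --pt "1 0.15 -0.03 0 0 0 0" --pt "1 0.15 -0.03 0 0 0 0" --pt "1 0.15 -0.03 0 0 0 0"

```text
clock: 3.95
ee_pos: [0.5888, 0.3185, 0.2887]
orientation: [[0.179, 0.984, 0.001], [0.984, -0.179, -0.0], [0.0, 0.001, -1.0]]
force: [1.0, 0.8, 0.1]
gripper_width: 0.0854
```

```bash
python3 - <<'E'
from workcell import manip
from h import *
c=manip.read_camera("wrist");np.savez("wtray.npz",**c);P=cloud(c)
H=sel(P,[.5,.24,.09],[.68,.43,.11]);print("handle",pca(H),rect(H),np.median(H[:,2]))
s=manip.state();print(s["ee_pos"])
print(rel(s["ee_pos"],s["orientation"],[.59,.339,.084],down(-10.8)))
E
```

```text
handle (array([0.5917, 0.3435]), np.float64(79.05), array([-0.0669,  0.061 ]), 1645) (array([591.2, 340.4]), array([132. ,  11.9]), 79.3, 1645) 0.09887757537451625
[0.58876349 0.31868122 0.2886634 ]
(array([ 0.0252, -0.0031,  0.2558]), array([ 0.0004, -0.0001,  0.0085]))
```

servo_tool --pt "0.6 0.012 -0.001 0.04 0 0 0.008" --pt "0.6 0.026 -0.0025 0.09 0 0 0.008" --pt "0.6 0.026 -0.0025 0.14 0 0 0.008" --pt "0.6 0.026 -0.0025 0.18 0 0 0.008" --pt "0.6 0.026 -0.0025 0.21 0 0 0.008" --pt "0.6 0.026 -0.0025 0.23 0 0 0.008" --pt "0.6 0.026 -0.0025 0.238 0 0 0.008" --pt "0.6 0.026 -0.0025 0.238 0 0 0.008"

```text
clock: 4.8
ee_pos: [0.5901, 0.3405, 0.0976]
orientation: [[0.186, 0.983, -0.001], [0.983, -0.186, -0.0], [-0.0, -0.001, -1.0]]
force: [0.2, -0.2, 1.2]
gripper_width: 0.0511
```

servo_tool --pt "0 0 0 0 0 0 0" --pt "0 0 0 0 0 0 0" --pt "0 0 0 0 0 0 0" --pt "0 0 0 0 0 0 0" --pt "0 0 0 0 0 0 0" --pt "0 0 0 0 0 0 0" --pt "0 0 0 0 0 0 0" --pt "0 0 0 0 0 0 0" --grip_force 90

```text
clock: 5.6
ee_pos: [0.5906, 0.3412, 0.0999]
orientation: [[0.185, 0.983, 0.002], [0.983, -0.185, 0.001], [0.002, 0.002, -1.0]]
force: [-1.9, -0.5, 6.0]
gripper_width: 0.01
```

```bash
python3 - <<'E'
from workcell import manip
from h import *
s=manip.state();print(s["ee_pos"],s["gripper_width"],s["force"],s["wrist_torque"])
a=np.radians(-100);ex=np.array([np.cos(a),np.sin(a)]);o=np.array([.5668,-.2532])
g=o-.170*ex;print("pre-insert xy",g)
print(rel(s["ee_pos"],s["orientation"],[*g,.29],down(-10.0)))
E
```

```text
[0.59055771 0.3411837  0.09990029] 0.01002018046060845 [-1.92128505 -0.50501065  6.04063083] [-0.02806934  0.22700316 -0.01268426]
pre-insert xy [ 0.59632019 -0.08578268]
(array([-0.5228,  0.1063, -0.2383]), array([ 0.0019, -0.0016, -0.0111]))
```

servo_tool --pt "0 0 0 -0.01 0 0 0" --pt "0 0 0 -0.025 0 0 0" --pt "0 0 0 -0.05 0 0 0" --pt "0 0 0 -0.08 0 0 0" --pt "0 0 0 -0.12 0 0 0" --pt "0 0 0 -0.16 0 0 0" --pt "0 0 0 -0.2 0 0 0" --pt "0 0 0 -0.23 0 0 0"

```text
clock: 6.4
ee_pos: [0.5901, 0.3407, 0.2843]
orientation: [[0.185, 0.983, 0.001], [0.983, -0.185, 0.001], [0.001, 0.001, -1.0]]
force: [-0.2, 0.5, -5.8]
gripper_width: 0.0102
```

```bash
python3 - <<'E'
from workcell import manip
from h import *
s=manip.state();print(s["ee_pos"],s["gripper_width"],s["force"],s["wrist_torque"])
c=manip.read_camera("wrist");cv2.imwrite("pics/wlift.png",c["img"][...,::-1])
P=(cloud(c)-s["ee_pos"])@s["orientation"]   # tool frame
H=sel(P,[-.08,-.02,-.02],[.08,.02,.02]);print("bar",pca(H))
F=sel(P,[-.09,-.08,.055],[.09,.08,.11]);print("tray low z by x/y fit",np.percentile(F,[2,50,98],0).round(3).tolist())
for y in(-.062,.062):
    S=sel(P,[-.06,y-.004,.07],[.06,y+.004,.11]);print(y,len(S),np.polyfit(S[:,0],S[:,2],1).round(4) if len(S)>5 else "")
E
```

```text
[0.59007636 0.3407367  0.28431645] 0.01018759642458439 [-0.20252136  0.52637226 -5.80381006] [0.01057658 0.01788819 0.02596171]
bar (array([0.0174, 0.0009]), np.float64(0.07), array([-0.0474,  0.0499]), 9170)
tray low z by x/y fit [[-0.035, -0.065, 0.055], [0.038, 0.014, 0.068], [0.069, 0.066, 0.094]]
-0.062 515 [0.0023 0.0927]
0.062 242 [0.0022 0.0929]
```

View pics/wlift.png

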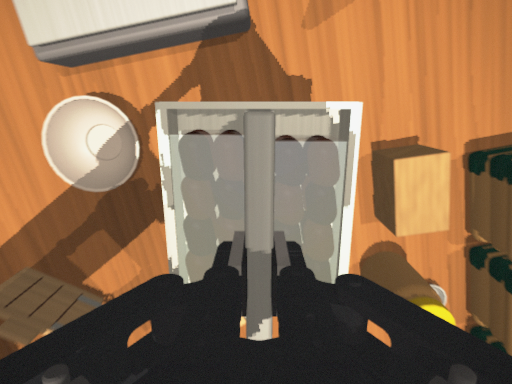

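The tray hangs level under the bar, seen at (260,110)-(260,335), and both packs lie in it. I'll carry it to the front of the bin.

servo_tool --pt "0 -0.01 0.002 -0.005 0 0 0" --pt "0 -0.03 0.006 -0.01 0 0 0" --pt "0 -0.06 0.012 -0.01 0 0 0" --pt "0 -0.1 0.02 -0.01 0 0 -0.003" --pt "0 -0.145 0.03 -0.01 0 0 -0.006" --pt "0 -0.19 0.039 -0.01 0 0 -0.008" --pt "0 -0.235 0.048 -0.01 0 0 -0.01" --pt "0 -0.28 0.057 -0.01 0 0 -0.011"

```text
clock: 7.25
ee_pos: [0.5924, 0.1093, 0.2873]
orientation: [[0.175, 0.985, -0.004], [0.985, -0.175, -0.001], [-0.002, -0.004, -1.0]]
force: [1.0, -0.3, -6.5]
gripper_width: 0.01
```

servo_tool --pt "0 -0.045 0.009 0 0 0 0" --pt "0 -0.09 0.018 0 0 0 0" --pt "0 -0.13 0.026 0 0 0 0" --pt "0 -0.165 0.033 0.0 0 0 0" --pt "0 -0.195 0.039 0 0 0 0" --pt "0 -0.22 0.044 0 0 0 0" --pt "0 -0.235 0.047 0.0 0 0 0" --pt "0 -0.24 0.049 0 0 0 0"

```text
clock: 8.05
ee_pos: [0.5978, -0.0855, 0.2882]
orientation: [[0.176, 0.984, -0.003], [0.984, -0.176, 0.0], [-0.0, -0.003, -1.0]]
force: [-0.3, 0.2, -5.4]
gripper_width: 0.0102
```

```bash
cat > b.py <<'E'
from h import *
YAW=-100.;a=np.radians(YAW);ex=np.array([np.cos(a),np.sin(a)]);ey=np.array([-ex[1],ex[0]]);o=np.array([.5668,-.2532])
def tow(x,y,z): return np.array([*(o+x/1000*ex+y/1000*ey),z/1000])
def tob(P): P=np.atleast_2d(P);return np.c_[(P[:,:2]-o)@ex,(P[:,:2]-o)@ey,P[:,2]]*1000
E
python3 - <<'E'
from workcell import manip
from b import *
s=manip.state();p=s["ee_pos"];print(p,s["force"],tob(p))
c=manip.read_camera("wrist")
P=cloud(c);Q=tob(P)
# bin wall tops & lips in front, seen now
for nm in(1,-1):
    S=Q[(abs(Q[:,2]-91)<3)&(abs(Q[:,1]*nm-77)<12)&(Q[:,0]>-83)&(Q[:,0]<70)];print("wall",nm,len(S),pca(S) if len(S)>20 else "")
print(rel(p,s["orientation"],tow(-172,0,111.5),down(-10.)))
c=manip.read_camera("scene");print("tray mask z")
cv2.imwrite("pics/pre.png",cv2.resize(c["img"][150:340,120:380,::-1],(780,570)))
E
```

```text
[ 0.59779467 -0.08550658  0.28823098] [-0.34871602  0.19002143 -5.39018536] [[-170.52794258    1.40413043  288.23098361]]
wall 1 0 
wall -1 0 
(array([ 0.0019, -0.0011,  0.2209]), array([-0.0027,  0.0003, -0.0024]))
tray mask z
```

View pics/pre.png

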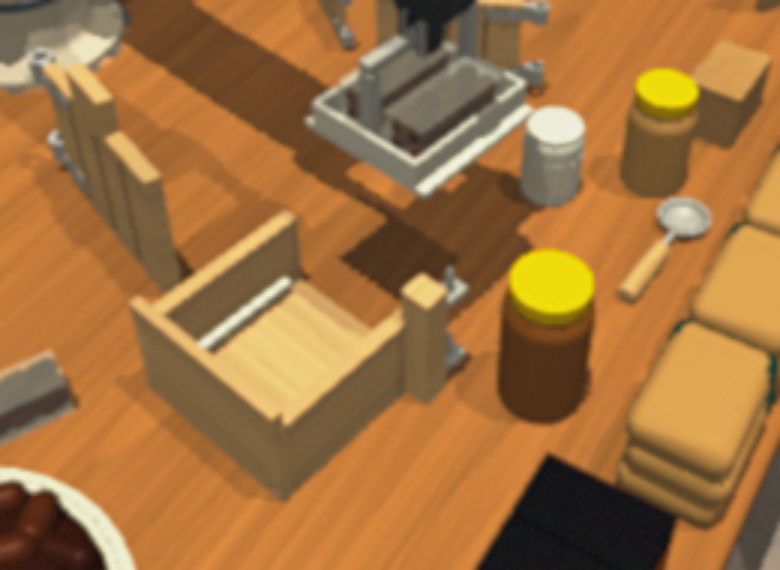

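The tray (420,110) hangs clear in front of the bin mouth, both packs in place. I'll lower it now.

servo_tool --pt "0 0.002 -0.001 0.02 0 0 -0.0024" --pt "0 0.002 -0.001 0.055 0 0 -0.0024" --pt "0 0.002 -0.001 0.095 0 0 -0.0024" --pt "0 0.002 -0.001 0.135 0 0 -0.0024" --pt "0 0.002 -0.001 0.17 0 0 -0.0024" --pt "0 0.002 -0.001 0.197 0 0 -0.0024" --pt "0 0.002 -0.001 0.215 0 0 -0.0024" --pt "0 0.002 -0.001 0.221 0 0 -0.0024"

```text
clock: 8.95
ee_pos: [0.5973, -0.0809, 0.1109]
orientation: [[0.17, 0.985, -0.003], [0.985, -0.17, 0.001], [0.0, -0.003, -1.0]]
force: [-0.7, 1.1, -6.2]
gripper_width: 0.01
```

```bash
python3 - <<'E'
from workcell import manip
from b import *
s=manip.state();p=s["ee_pos"];print(p,s["force"],tob(p))
c=manip.read_camera("scene");P=cloud(c);Q=tob(P)
S=Q[(Q[:,0]>-240)&(Q[:,0]<-105)&(Q[:,1]>58.5)&(Q[:,1]<75)&(Q[:,2]>6)&(Q[:,2]<35)];print("flange +y",len(S),np.percentile(S,[5,50,95],0).round(1))
print(rel(p,s["orientation"],tow(-60,0,111.5),down(-10.)),rel(p,s["orientation"],tow(5,0,111.5),down(-10.)))
E
```

```text
[ 0.59725235 -0.08087313  0.11087154] [-0.71995632  1.07686715 -6.16196078] [[-1.74996828e+02  6.54616479e-02  1.10871539e+02]]
flange +y 98 [[-234.4   59.3   11.7]
 [-190.2   64.1   16.9]
 [-143.7   66.6   19.6]]
(array([-0.1437, -0.0006, -0.0008]), array([-0.0033, -0.0003,  0.0033])) (array([-0.225 , -0.0009, -0.0009]), array([-0.0033, -0.0003,  0.0033]))
```

servo_tool --pt "0 -0.01 0 0 0 0 0.003" --pt "0 -0.025 0 0 0 0 0.003" --pt "0 -0.04 0 0 0 0 0.003" --pt "0 -0.055 0 0 0 0 0.003" --pt "0 -0.07 0 0 0 0 0.003" --pt "0 -0.082 0 0 0 0 0.003" --pt "0 -0.09 0 0 0 0 0.003" --pt "0 -0.095 0 0 0 0 0.003"

```text
clock: 9.8
ee_pos: [0.5849, -0.1576, 0.113]
orientation: [[0.175, 0.985, -0.0], [0.985, -0.175, 0.0], [0.0, -0.0, -1.0]]
force: [-0.9, 1.6, -5.2]
gripper_width: 0.0097
```

```bash
python3 - <<'E'
from workcell import manip
from b import *
s=manip.state();p=s["ee_pos"];print(p,s["force"],s["wrist_torque"],tob(p))
print(rel(p,s["orientation"],tow(0,0,111.5),down(-10.)))
E
```

```text
[ 0.58493923 -0.15762282  0.11300422] [-0.88168458  1.63078418 -5.24699294] [ 0.03599401  0.01945071 -0.00562406] [[-97.27499341   1.26684784 113.00422147]]
(array([-0.1216, -0.0014,  0.0019]), array([-0.0001, -0.0001, -0.0015]))
```

servo_tool --pt "0 -0.015 -0.001 0 0 0 0" --pt "0 -0.03 -0.001 0 0 0 0" --pt "0 -0.05 -0.001 0 0 0 0" --pt "0 -0.07 -0.001 0 0 0 0" --pt "0 -0.09 -0.001 0.001 0 0 0" --pt "0 -0.105 -0.001 0.001 0 0 0" --pt "0 -0.115 -0.001 0.001 0 0 0" --pt "0 -0.12 -0.001 0.001 0 0 0"

```text
clock: 10.6
ee_pos: [0.5673, -0.2522, 0.1122]
orientation: [[0.175, 0.984, -0.0], [0.984, -0.175, 0.0], [0.0, -0.0, -1.0]]
force: [0.0, -0.6, -6.0]
gripper_width: 0.0104
```

servo_tool --pt "0 -0.002 0 0 0 0 0" --pt "0 -0.004 0 0 0 0 0" --pt "0 -0.006 0 0 0 0 0" --pt "0 -0.008 0 0 0 0 0" --pt "0 -0.01 0 0 0 0 0" --pt "0 -0.011 0 0 0 0 0" --pt "0 -0.011 0 0 0 0 0" --pt "0 -0.011 0 0 0 0 0"

```text
clock: 11.4
ee_pos: [0.5663, -0.2592, 0.1125]
orientation: [[0.174, 0.985, 0.0], [0.985, -0.174, 0.001], [0.001, 0.0, -1.0]]
force: [0.3, 3.9, -4.0]
gripper_width: 0.0101
```

```bash
python3 - <<'E'
from workcell import manip
from b import *
s=manip.state();p=s["ee_pos"];print(p,s["force"],s["wrist_torque"],tob(p))
E
```

```text
[ 0.56628234 -0.25922316  0.1125057 ] [ 0.25423894  3.89558294 -3.98203464] [ 0.74637784 -0.05240312 -0.01770449] [[  6.02154162   0.53611518 112.50570002]]
```

servo_tool --pt "0 -0.001 0 0 0 0 0" --pt "0 -0.003 0 0 0 0 0" --pt "0 -0.003 0 0.001 0 0 0" --pt "0 -0.003 0 0.002 0 0 0" --pt "0 -0.003 0 0.003 0 0 0" --pt "0 -0.003 0 0.004 0 0 0" --pt "0 -0.004 0 0.004 0 0 0" --pt "0 -0.004 0 0.004 0 0 0"

```text
clock: 12.2
ee_pos: [0.5666, -0.2599, 0.111]
orientation: [[0.172, 0.985, 0.002], [0.985, -0.172, 0.005], [0.005, 0.002, -1.0]]
force: [-0.7, 12.9, 3.7]
gripper_width: 0.0098
```

Firm contact at the back wall (12.9 N), and the floor is carrying the weight. I'll release and rise.

servo_tool --pt "0.45 0 0 0 0 0 0" --pt "0.45 0 0 0 0 0 0" --pt "0.45 0 0 0 0 0 0" --pt "0.45 0 0 0 0 0 0" --pt "0.45 0.004 0 -0.02 0 0 0" --pt "0.45 0.004 0 -0.07 0 0 0" --pt "0.45 0.004 0 -0.13 0 0 0" --pt "0.45 0.004 0 -0.19 0 0 0"

```text
clock: 13.0
ee_pos: [0.5656, -0.2597, 0.2638]
orientation: [[0.175, 0.985, 0.0], [0.985, -0.175, -0.0], [-0.0, 0.0, -1.0]]
force: [0.6, -1.1, -0.0]
gripper_width: 0.0387
```

```bash
python3 - <<'E'
from workcell import manip
from b import *
s=manip.state();p=s["ee_pos"];print(p,s["gripper_width"])
c=manip.read_camera("wrist");np.savez("wbin2.npz",**c);Q=tob(cloud(c))
cv2.imwrite("pics/home.png",c["img"][...,::-1])
H=sel(Q,[-90,-20,100],[80,20,116]);print("bar",pca(H),rect(H/1000),np.median(H[:,2]))
print(rel(p,s["orientation"],[.45,.155,.30],down(-65)))
E
```

```text
[ 0.56564746 -0.25966322  0.26378376] 0.0386701801019384
bar (array([13.425 ,  1.2326]), np.float64(179.33), array([-66.1229,  72.1095]), 2272) (array([10. , -0.1]), array([ 39.8, 140. ]), 90.0, 2272) 108.95045552995612
(array([ 0.4851, -0.2328, -0.0455]), array([3.000e-04, 1.000e-04, 9.157e-01]))
```

View pics/home.png

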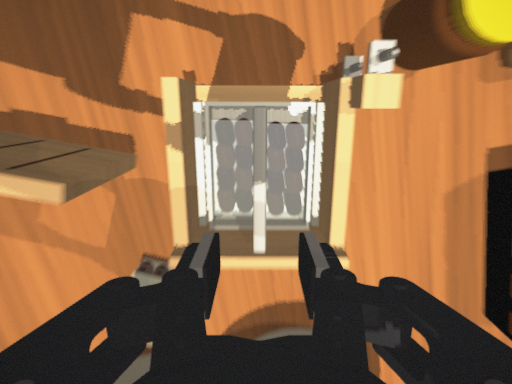

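The tray is home under the lips with both packs in it: the bar runs (260,105)-(260,250) and the rims lie inside the lips. Next is the gate.

servo_tool --pt "0.6 0.03 -0.015 -0.02 0 0 0.09" --pt "0.6 0.08 -0.038 -0.04 0 0 0.2" --pt "0.6 0.135 -0.065 -0.046 0 0 0.32" --pt "0.6 0.19 -0.091 -0.046 0 0 0.44" --pt "0.6 0.245 -0.118 -0.046 0 0 0.56" --pt "0.6 0.3 -0.144 -0.046 0 0 0.68" --pt "0.6 0.355 -0.17 -0.046 0 0 0.8" --pt "0.6 0.405 -0.195 -0.046 0 0 0.915"

```text
clock: 13.85
ee_pos: [0.468, 0.0882, 0.2993]
orientation: [[0.908, 0.419, 0.002], [0.419, -0.908, 0.0], [0.002, 0.001, -1.0]]
force: [1.0, -0.7, 0.2]
gripper_width: 0.0511
```

```bash
python3 - <<'E'
from workcell import manip
from b import *
s=manip.state();p=s["ee_pos"];print(p)
print(rel(p,s["orientation"],[.46,.162,.28],down(-65)))
E
```

```text
[0.46795008 0.08821676 0.29931396]
(array([ 0.0295, -0.0879,  0.0242]), array([ 0.0006, -0.0021, -0.004 ]))
```

servo_tool --pt "0.6 0.008 -0.02 0.005 0 0 0" --pt "0.6 0.015 -0.045 0.01 0 0 0" --pt "0.6 0.024 -0.07 0.018 0 0 0" --pt "0.6 0.03 -0.085 0.024 0 -0.002 -0.004" --pt "0.6 0.03 -0.088 0.024 0 -0.002 -0.004" --pt "0.6 0.03 -0.088 0.024 0 -0.002 -0.004" --pt "0.6 0.03 -0.088 0.024 0 -0.002 -0.004" --pt "0.6 0.03 -0.088 0.024 0 -0.002 -0.004"

```text
clock: 14.65
ee_pos: [0.4612, 0.1596, 0.2791]
orientation: [[0.905, 0.426, -0.001], [0.426, -0.905, -0.001], [-0.001, 0.0, -1.0]]
force: [-0.0, -0.6, 0.3]
gripper_width: 0.0513
```

```bash
python3 - <<'E'
from workcell import manip
from b import *
s=manip.state();p=s["ee_pos"];print(p)
c=manip.read_camera("wrist");np.savez("wgate.npz",**c);P=cloud(c)
cv2.imwrite("pics/wg.png",c["img"][...,::-1])
T=sel(P,[.4,.1,.145],[.58,.25,.165]);print("tab",rect(T),pca(T),np.median(T[:,2]))
G=sel(P,[.38,.08,.117],[.62,.28,.132]);print("panel top",rect(G),pca(G),np.median(G[:,2]))
print(rel(p,s["orientation"],[.4825,.1705,.144],down(-65)))
E
```

```text
[0.46118918 0.15955977 0.27913037]
tab (array([481.3, 172.3]), array([49.9, 12. ]), 24.92, 1007) (array([0.4821, 0.1727]), np.float64(24.6), array([-0.0239,  0.0254]), 1007) 0.15398207217968557
panel top (array([490.6, 176.1]), array([186.2,  16.9]), 25.65, 2034) (array([0.5033, 0.1828]), np.float64(25.13), array([-0.0772,  0.106 ]), 2034) 0.12379625646650905
(array([ 0.0302, -0.0011,  0.1689]), array([0.0003, 0.0014, 0.0037]))
```

View pics/wg.png

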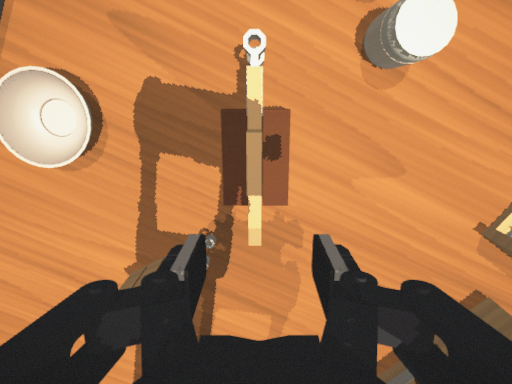

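The view looks straight down on the gate: knuckle at (254,42), tab in the middle at (254,160), with the stand around it. I'll descend and grip the tab.

servo_tool --pt "0.6 0.015 -0.002 0.02 0 0 0.003" --pt "0.6 0.0295 -0.0035 0.05 0 0 0.003" --pt "0.6 0.0295 -0.0035 0.08 0 0 0.003" --pt "0.6 0.0295 -0.0035 0.11 0 0 0.003" --pt "0.6 0.0295 -0.0035 0.14 0 0 0.003" --pt "0.6 0.0295 -0.0035 0.158 0 0 0.003" --pt "0.6 0.0295 -0.0035 0.166 0 0 0.003" --pt "0.6 0.0295 -0.0035 0.166 0 0 0.003"

```text
clock: 15.5
ee_pos: [0.4806, 0.1725, 0.1454]
orientation: [[0.906, 0.424, -0.003], [0.424, -0.906, -0.001], [-0.003, -0.0, -1.0]]
force: [0.5, 0.9, 0.2]
gripper_width: 0.0513
```

servo_tool --pt "0 0 0 0 0 0 0" --pt "0 0 0 0 0 0 0" --pt "0 0 0 0 0 0 0" --pt "0 0 0 0 0 0 0" --pt "0 0 0 0 0 0 0" --pt "0 0 0 0 0 0 0" --pt "0 0 0 0 0 0 0" --pt "0 0 0 0 0 0 0" --grip_force 70

```text
clock: 16.3
ee_pos: [0.4814, 0.1731, 0.1473]
orientation: [[0.905, 0.424, 0.001], [0.424, -0.905, -0.0], [0.001, 0.0, -1.0]]
force: [-0.2, -0.4, 5.6]
gripper_width: 0.0107
```

servo_tool --pt "0 0 0 -0.008 0 0 0" --pt "0 0 0 -0.02 0 0 0" --pt "0 0 0 -0.035 0 0 0" --pt "0 0 0 -0.055 0 0 0" --pt "0 0 0 -0.08 0 0 0" --pt "0 0 0 -0.11 0 0 0" --pt "0 0 0 -0.14 0 0 0" --pt "0 0 0 -0.16 0 0 0"

```text
clock: 17.1
ee_pos: [0.4813, 0.173, 0.2773]
orientation: [[0.905, 0.424, 0.001], [0.424, -0.905, 0.0], [0.001, 0.001, -1.0]]
force: [-0.6, 0.7, -0.9]
gripper_width: 0.0108
```

```bash
python3 - <<'E'
from workcell import manip
from b import *
s=manip.state();p=s["ee_pos"];print(p,s["gripper_width"],s["force"],s["wrist_torque"])
c=manip.read_camera("wrist");np.savez("wheld.npz",**c)
cv2.imwrite("pics/held.png",c["img"][...,::-1])
T=(cloud(c)-p)@s["orientation"]*1000
K=sel(T,[60,-20,-20],[130,20,130]);print("near",np.percentile(K,[1,50,99],0).round(1).tolist())
for lo,hi in((20,34),(34,45),(100,118)):
    S=sel(T,[75,-25,lo],[125,25,hi]);print(lo,len(S),np.percentile(S,[2,50,98],0).round(1).tolist() if len(S) else "")
S=sel(T,[20,-20,10],[80,20,40]);print("panel top slope",np.polyfit(S[:,0],S[:,2],1).round(4),np.polyfit(S[:,0],S[:,1],1).round(4))
print(rel(p,s["orientation"],tow(-200,3,300),down(-100)))
E
```

```text
[0.48130305 0.17300709 0.27734322] 0.010837494433371682 [-0.5731909   0.70514227 -0.90974685] [ 0.02467592 -0.00704317 -0.05120784]
near [[60.5, -7.7, 22.2], [86.0, 0.7, 26.1], [102.2, 9.3, 107.3]]
20 1595 [[75.5, -7.4, 25.0], [90.9, 0.7, 26.5], [102.1, 9.2, 32.1]]
34 180 [[84.7, -7.2, 34.2], [97.2, 0.7, 39.2], [99.1, 8.6, 44.8]]
100 172 [[86.4, -8.1, 104.9], [91.7, 0.6, 106.3], [102.3, 9.3, 114.6]]
panel top slope [ 0.071  19.7428] [-6.000e-04  9.366e-01]
(array([ 0.0176,  0.3254, -0.0281]), array([ 1.000e-04, -1.300e-03,  5.852e-01]))
```

View pics/held.png

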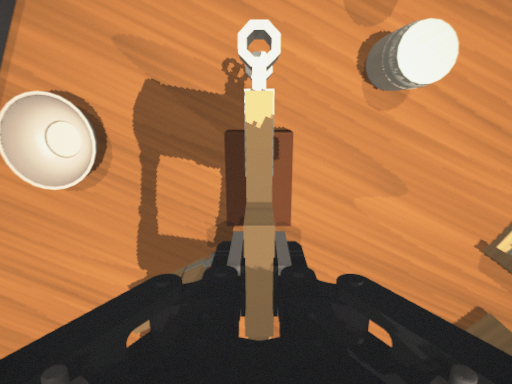

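The gate is held upright. The upper knuckle ring is at (259,45), and the lower one lines up beneath it. I'll carry it to the front of the hinge, well above the goods.

servo_tool --pt "0 0 0.01 -0.015 0 0 0.02" --pt "0 0.002 0.035 -0.028 0 0 0.07" --pt "0 0.004 0.075 -0.028 0 0 0.14" --pt "0 0.007 0.12 -0.028 0 0 0.22" --pt "0 0.01 0.17 -0.028 0 0 0.31" --pt "0 0.013 0.22 -0.028 0 0 0.4" --pt "0 0.016 0.265 -0.028 0 0 0.5" --pt "0 0.018 0.3 -0.028 0 0 0.57"

```text
clock: 17.95
ee_pos: [0.5965, -0.041, 0.2953]
orientation: [[0.986, -0.164, -0.004], [-0.164, -0.986, -0.001], [-0.003, 0.002, -1.0]]
force: [0.3, -0.1, -2.3]
gripper_width: 0.011
```

```bash
python3 - <<'E'
from workcell import manip
from b import *
s=manip.state();p=s["ee_pos"];print(p,tob(p),s["gripper_width"])
P=cloud(dict(np.load("wbin.npz")));J=sel(P,[.68,-.3,.13],[.8,0,.16]);print("jar",np.percentile(tob(J),[2,50,98],0).round(0).tolist())
print(rel(p,s["orientation"],tow(-190,3,250),down(-100)))
E
```

```text
[ 0.59649732 -0.0410463   0.29533973] [[-214.08749298   -7.59394845  295.33972635]] 0.011034780503038197
jar [[-165.0, 138.0, 133.0], [-136.0, 168.0, 141.0], [-106.0, 199.0, 143.0]]
(array([0.0132, 0.0301, 0.0567]), array([0.0018, 0.0032, 0.009 ]))
```

servo_tool --pt "0 0.004 0.008 0.01 0 0 0.009" --pt "0 0.008 0.02 0.025 0 0 0.009" --pt "0 0.013 0.03 0.04 0 0 0.009" --pt "0 0.013 0.03 0.05 0 0 0.009" --pt "0 0.013 0.03 0.056 0 0 0.009" --pt "0 0.013 0.03 0.056 0 0 0.009" --pt "0 0.013 0.03 0.056 0 0 0.009" --pt "0 0.013 0.03 0.056 0 0 0.009"

```text
clock: 18.75
ee_pos: [0.6025, -0.0632, 0.2524]
orientation: [[0.986, -0.166, -0.0], [-0.166, -0.986, -0.001], [-0.0, 0.001, -1.0]]
force: [0.6, -0.0, -2.2]
gripper_width: 0.0108
```

```bash
cat > kp.py <<'E'
from workcell import manip
from b import *
def kp(tag):
    s=manip.state();p=s["ee_pos"];R=s["orientation"];print("tcp",p.round(4),"bin",tob(p).round(1),"F",s["force"].round(1),"M",s["wrist_torque"].round(2),s["gripper_width"].round(4))
    print("yaw of tool x",np.degrees(np.arctan2(R[1,0],R[0,0])).round(2),"tilt",R[2].round(4))
    c=manip.read_camera("wrist");np.savez(tag+".npz",**c);cv2.imwrite("pics/"+tag+".png",c["img"][...,::-1])
    return s,c,(cloud(c)-p)@R*1000,tob(cloud(c))
E
python3 - <<'E'
from kp import *
s,c,T,Q=kp("k1")
K=sel(T,[84,-14,22],[112,14,30]);print("upper knuckle tool",rect(K/1000),np.median(K[:,2]))
S=sel(Q,[-112,80,118],[-86,115,140]);print("pin hi bin",np.percentile(S,[2,50,98],0).round(1).tolist(),len(S))
S=sel(Q,[-115,80,104],[-86,115,114]);print("brk hi",rect(S/1000),len(S))
S=sel(Q,[-112,80,38],[-86,115,60]);print("pin lo",np.percentile(S,[2,50,98],0).round(1).tolist(),len(S))
im=c["img"][...,::-1];cv2.imwrite("pics/k1c.png",cv2.resize(im[0:240,200:512],(780,600),interpolation=cv2.INTER_CUBIC))
E
```

```text
Traceback (most recent call last):
  File "kp.py", line 4, in kp
    s=manip.state();p=s["ee_pos"];R=s["orientation"];print("tcp",p.round(4),"bin",tob(p).round(1),"F",s["force"].round(1),"M",s["wrist_torque"].round(2),s["gripper_width"].round(4))
                                                                                                                                                         ^^^^^^^^^^^^^^^^^^^^^^^^
AttributeError: 'float' object has no attribute 'round'
```

```bash
sed -i 's/s\["gripper_width"\].round(4)/round(s["gripper_width"],4)/' kp.py
python3 - <<'E'
from kp import *
s,c,T,Q=kp("k1")
K=sel(T,[84,-14,22],[112,14,30]);print("upper knuckle tool",rect(K/1000),np.median(K[:,2]))
S=sel(Q,[-112,80,118],[-86,115,140]);print("pin hi bin",np.percentile(S,[2,50,98],0).round(1).tolist(),len(S))
S=sel(Q,[-115,80,104],[-86,115,114]);print("brk hi",rect(S/1000),len(S))
S=sel(Q,[-112,80,38],[-86,115,60]);print("pin lo",np.percentile(S,[2,50,98],0).round(1).tolist(),len(S))
im=c["img"][...,::-1];cv2.imwrite("pics/k1c.png",cv2.resize(im[0:240,200:512],(780,600),interpolation=cv2.INTER_CUBIC))
E
```

```text
tcp [ 0.6025 -0.0632  0.2524] bin [[-193.3    2.2  252.4]] F [ 0.6 -0.  -2.2] M [-0.01  0.05  0.01] 0.0108
yaw of tool x -9.58 tilt [-2.0e-04  1.1e-03 -1.0e+00]
upper knuckle tool (array([94.2,  0.5]), array([18.2, 18.1]), 44.46, 1206) 26.421253222103715
pin hi bin [[-102.1, 94.6, 118.6], [-100.1, 97.8, 129.2], [-96.5, 101.6, 134.7]] 157
brk hi (array([-98.2,  98.3]), array([24.3, 17.8]), 0.14, 632) 632
pin lo [[-101.9, 94.5, 39.2], [-99.9, 97.7, 49.9], [-95.6, 101.5, 54.0]] 80
```

View pics/k1c.png

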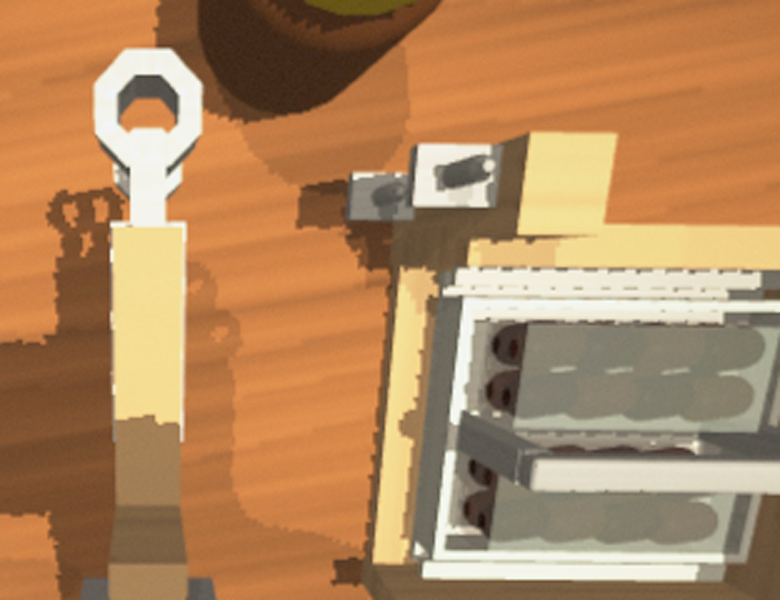

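The crop shows the upper knuckle ring (148,103) in front of the hinge, the upper pin tip at (487,167) and the lower pin tip at (400,190). The tray is home with its packs. Next I'll measure the tips exactly.

```bash
python3 - <<'E'
from kp import *
c=dict(np.load("k1.npz"));s=manip.state();p,R=s["ee_pos"],s["orientation"]
W=cloud(c);Q=tob(W)
for n,lo,hi in(("hi",131.5,137),("lo",51.5,57)):
    S=sel(Q,[-112,85,lo],[-86,112,hi]);print(n,len(S),S.mean(0).round(2),S.std(0).round(2))
# pin axis: back-project tip pixel seen in crop onto known height
for n,px,h in(("hi",(200+487/2.5,167/2.5),133),("lo",(200+400/2.5,190/2.5),53)):
    d=c["R"].T@np.linalg.inv(c["K"])@np.array([*px,1]);C=-c["R"].T@c["t"];X=C+d*(h/1000-C[2])/d[2];print(n,tob(X))
S=sel(Q,[-115,80,104],[-86,115,111]);print("brk front x by y",np.sort(S[:,0])[:15].round(1),"y",np.percentile(S[:,1],[2,98]))
S=sel(Q,[-95,70,122],[-50,115,130]);print("post",rect(S/1000))
K=(W-p)@R*1000;K=sel(K,[84,-14,22],[112,14,30]);Kw=K.mean(0);print(Kw)
kc=p+R@np.array([.0942,.0005,.0264]);print("knuckle top in bin",tob(kc))
E
```

```text
hi 45 [-98.52  98.16 133.06] [1.08 1.33 1.  ]
lo 25 [-98.15  97.93  53.1 ] [1.3  1.42 0.96]
hi [[-97.401054    97.98910682 133.        ]]
lo [[-97.10961085  98.55473042  53.        ]]
brk front x by y [-110.3 -110.2 -110.1 -110.1 -110.1 -110.1 -110.1 -110.1 -110.1 -110.
 -110.  -110.  -110.  -110.  -110. ] y [ 89.47921274 107.03424842]
post (array([-71.5,  94.3]), array([28.2, 26.2]), 89.99, 1512)
[94.03219687  0.31086086 26.42118017]
knuckle top in bin [[-193.37347743   96.38605989  225.92459819]]
```

```bash
python3 - <<'E'
from kp import *
s=manip.state();p,R=s["ee_pos"],s["orientation"]
print(rel(p,R,tow(-145,4.1,191.5),down(-100)))
E
```

```text
(array([0.002 , 0.0602, 0.0761]), array([0.0011, 0.0003, 0.0068]))
```

servo_tool --pt "0 0.001 0.005 0.015 0.001 0 0.007" --pt "0 0.002 0.015 0.035 0.001 0 0.007" --pt "0 0.002 0.03 0.055 0.001 0 0.007" --pt "0 0.002 0.045 0.07 0.001 0 0.007" --pt "0 0.002 0.055 0.076 0.001 0 0.007" --pt "0 0.002 0.06 0.076 0.001 0 0.007" --pt "0 0.002 0.06 0.076 0.001 0 0.007" --pt "0 0.002 0.06 0.076 0.001 0 0.007"

```text
clock: 19.6
ee_pos: [0.5962, -0.1113, 0.1918]
orientation: [[0.985, -0.175, 0.0], [-0.175, -0.985, 0.0], [0.0, -0.0, -1.0]]
force: [0.8, 0.6, -2.0]
gripper_width: 0.0113
```

```bash
cat >> kp.py <<'E'
def meas(tag):
    s,c,T,Q=kp(tag);p,R=s["ee_pos"],s["orientation"]
    K=sel(T,[84,-14,22],[112,14,30]);print("kn tool",rect(K/1000),np.median(K[:,2]).round(2))
    S=sel(Q,[-95,70,122],[-50,115,130]);print("post(-72.5,93)",rect(S/1000))
    for n,lo,hi in(("hi",131.5,137),("lo",51.5,57)):
        S=sel(Q,[-108,86,lo],[-88,112,hi])
        if len(S): print(n,len(S),S.mean(0).round(2))
    S=sel(Q,[-115,80,104],[-86,115,111]);print("brk",rect(S/1000))
    kc=p+R@np.array([.0942,.0005,.0264]);print("knuckle bottom in bin",(tob(kc)-[0,0,20]).round(2))
    return s,c
E
python3 - <<'E'
from kp import *
s,c=meas("k2")
cv2.imwrite("pics/k2c.png",cv2.resize(c["img"][0:200,200:460,::-1],(780,600),interpolation=cv2.INTER_CUBIC))
E
```

```text
tcp [ 0.5962 -0.1113  0.1918] bin [[-144.8    4.3  191.8]] F [ 0.8  0.6 -2. ] M [-0.02  0.04  0.03] 0.0113
yaw of tool x -10.06 tilt [ 1.e-04 -0.e+00 -1.e+00]
kn tool (array([94.2,  0.4]), array([18.1, 18.2]), 44.78, 1205) 26.38
post(-72.5,93) (array([-76.6,  94.3]), array([27.8, 36.4]), 89.98, 2649)
hi 76 [-98.39  98.14 133.21]
brk (array([-98.1,  98.2]), array([18. , 24.1]), 89.74, 1052)
knuckle bottom in bin [[-144.22   98.52  145.4 ]]
```

View pics/k2c.png

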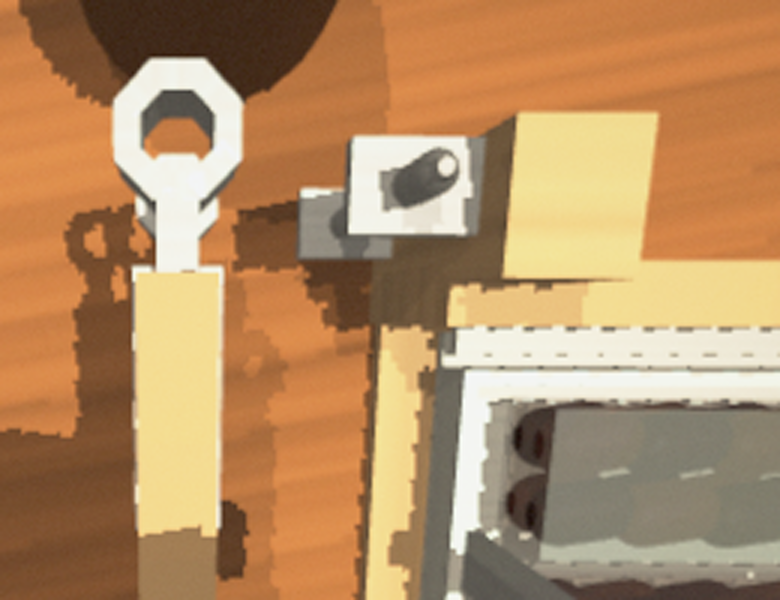

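```bash
python3 - <<'E'
from kp import *
c=dict(np.load("k2.npz"));g=cv2.cvtColor(c["img"],cv2.COLOR_RGB2GRAY)
ks=c["img"].shape;C=-c["R"].T@c["t"]
def bp(px,h):
    d=c["R"].T@np.linalg.inv(c["K"])@np.array([*px,1]);return tob(C+d*(h/1000-C[2])/d[2]).round(2)
print(bp((200+449/3-.33,163/3-.33),133.5))
Q=tob(cloud(c));S=sel(Q,[-108,86,133.3],[-88,112,137]);print(len(S),S.mean(0))
# same for knuckle ring: outer contour centre at top height
print("ring outer centre", bp((200+178/3-.33,123/3-.33),tob(manip.state()["ee_pos"])[0,2]-26.4))
s=manip.state();print(rel(s["ee_pos"],s["orientation"],tow(-98.0-.5,98.2-94.15,192.5),down(-100)))
E
```

```text
[[-97.19  98.94 133.5 ]]
38 [-98.19110525  98.18086917 134.03604724]
ring outer centre [[-144.04   99.54  165.41]]
(array([-0.0003,  0.0582, -0.0009]), array([ 0.    , -0.0002, -0.0006]))
```

servo_tool --pt "0 0 0.008 0 0 0 0" --pt "0 -0.0005 0.02 0 0 0 0" --pt "0 -0.0005 0.032 0 0 0 0" --pt "0 -0.0005 0.044 0 0 0 0" --pt "0 -0.0005 0.053 0 0 0 0" --pt "0 -0.0005 0.058 0 0 0 0" --pt "0 -0.0005 0.058 0 0 0 0" --pt "0 -0.0005 0.058 0 0 0 0"

```text
clock: 20.45
ee_pos: [0.5873, -0.1569, 0.1906]
orientation: [[0.985, -0.175, -0.002], [-0.175, -0.985, 0.0], [-0.002, -0.0, -1.0]]
force: [0.3, -0.1, -2.4]
gripper_width: 0.0108
```

```bash
python3 - <<'E'
from kp import *
s,c=meas("k3")
cv2.imwrite("pics/k3c.png",cv2.resize(c["img"][0:120,200:356,::-1],(780,600),interpolation=cv2.INTER_CUBIC))
E
```

```text
tcp [ 0.5873 -0.1569  0.1906] bin [[-98.4   3.5 190.6]] F [ 0.3 -0.1 -2.4] M [-0.02  0.01  0.03] 0.0108
yaw of tool x -10.05 tilt [-1.8e-03 -2.0e-04 -1.0e+00]
kn tool (array([94.2,  0.3]), array([18.1, 18.3]), 44.15, 1202) 26.36
post(-72.5,93) (array([-76.9,  94.4]), array([28.4, 36.3]), 89.65, 2620)
hi 64 [-97.79  98.32 133.46]
brk (array([-97.9,  98.1]), array([17.8, 23.5]), 89.82, 436)
knuckle bottom in bin [[-97.85  97.62 144.04]]
```

View pics/k3c.png

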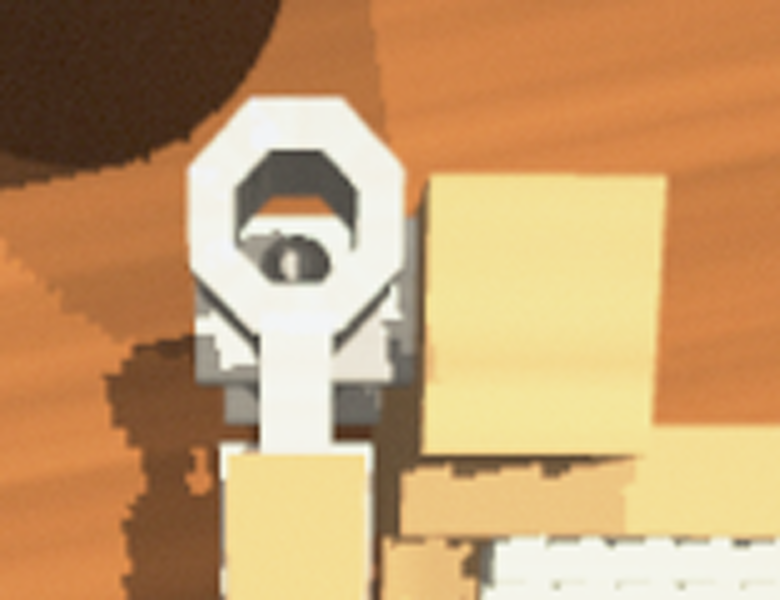

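The pin tip shows through the upper knuckle's hole, at (293,262) in the crop; the ring's centre is at about (296,207). I'll check the offset by back-projecting both.

```bash
python3 - <<'E'
from kp import *
c=dict(np.load("k3.npz"));C=-c["R"].T@c["t"]
def bp(px,h):
    d=c["R"].T@np.linalg.inv(c["K"])@np.array([*px,1]);return tob(C+d*(h/1000-C[2])/d[2]).round(2)
f=lambda x,y:(200+x/5-.4,y/5-.4)
print("tip",bp(f(293,262),133.5))
for n,x,y in(("L",188,215),("R",405,215),("T",297,97)):print(n,bp(f(x,y),164.1))
# hole rim upper edges
print("hole top edge",bp(f(297,150),164.1),"holeL",bp(f(237,205),164.1),"holeR",bp(f(357,205),164.1))
E
```

```text
tip [[-98.05  98.77 133.5 ]]
L [[-106.85   97.91  164.1 ]]
R [[-88.59  97.9  164.1 ]]
T [[-97.67 106.83 164.1 ]]
hole top edge [[-97.67 102.86 164.1 ]] holeL [[-102.72   98.67  164.1 ]] holeR [[-92.64  98.67 164.1 ]]
```

servo_tool --pt "0 0.0005 -0.0003 0 0 0 0" --pt "0 0.001 -0.0003 0.003 0 0 0" --pt "0 0.001 -0.0003 0.006 0 0 0" --pt "0 0.001 -0.0003 0.01 0 0 0" --pt "0 0.001 -0.0003 0.014 0 0 0" --pt "0 0.001 -0.0003 0.018 0 0 0" --pt "0 0.001 -0.0003 0.022 0 0 0" --pt "0 0.001 -0.0003 0.022 0 0 0"

```text
clock: 21.3
ee_pos: [0.5878, -0.1567, 0.1722]
orientation: [[0.985, -0.174, -0.003], [-0.174, -0.985, 0.001], [-0.003, -0.0, -1.0]]
force: [0.3, -0.6, -2.9]
gripper_width: 0.0112
```

```bash
python3 - <<'E'
from kp import *
s,c=meas("k4")
cv2.imwrite("pics/k4c.png",cv2.resize(c["img"][0:120,200:356,::-1],(780,600),interpolation=cv2.INTER_CUBIC))
E
```

```text
tcp [ 0.5878 -0.1567  0.1722] bin [[-98.7   4.  172.2]] F [ 0.3 -0.6 -2.9] M [-0.01 -0.01 -0.05] 0.0112
yaw of tool x -10.05 tilt [-0.003 -0.    -1.   ]
kn tool (array([94.3,  0.4]), array([18.3, 18.2]), 44.63, 1207) 26.38
post(-72.5,93) (array([-76.5,  94.2]), array([36.1, 28.2]), 0.22, 3311)
hi 196 [-98.02  98.64 133.92]
lo 5 [-94.5   91.69  54.44]
brk (array([-97.9,  98.2]), array([17.9, 23.8]), 89.96, 470)
knuckle bottom in bin [[-98.08  98.09 125.53]]
```

Both tips are engaged and the force hasn't risen. I'll continue down.

servo_tool --pt "0 0 0 0.003 0 0 0" --pt "0 0 0 0.006 0 0 0" --pt "0 0 0 0.009 0 0 0" --pt "0 0 0 0.012 0 0 0" --pt "0 0 0 0.015 0 0 0" --pt "0 0 0 0.018 0 0 0" --pt "0 0 0 0.021 0 0 0" --pt "0 0 0 0.021 0 0 0"

```text
clock: 22.15
ee_pos: [0.5879, -0.1567, 0.1557]
orientation: [[0.985, -0.174, -0.002], [-0.174, -0.985, 0.0], [-0.002, 0.0, -1.0]]
force: [0.1, -0.2, -3.3]
gripper_width: 0.0112
```

servo_tool --pt "0 0 0 0.001 0 0 0" --pt "0 0 0 0.002 0 0 0" --pt "0 0 0 0.0025 0 0 0" --pt "0 0 0 0.003 0 0 0" --pt "0 0 0 0.0035 0 0 0" --pt "0 0 0 0.004 0 0 0" --pt "0 0 0 0.004 0 0 0" --pt "0 0 0 0.004 0 0 0"

```text
clock: 22.95
ee_pos: [0.5881, -0.1568, 0.154]
orientation: [[0.985, -0.174, -0.001], [-0.174, -0.985, -0.0], [-0.001, 0.0, -1.0]]
force: [-4.6, 1.3, 5.0]
gripper_width: 0.011
```

```bash
python3 - <<'E'
from kp import *
s,c=meas("k5")
E
```

```text
tcp [ 0.5881 -0.1568  0.154 ] bin [[-98.6   4.3 154. ]] F [-4.6  1.3  5. ] M [0.12 0.42 0.01] 0.011
yaw of tool x -10.05 tilt [-9.e-04  3.e-04 -1.e+00]
kn tool (array([94.2,  0.4]), array([18.3, 18.4]), 44.14, 1435) 25.91
post(-72.5,93) (array([-76.7,  89.3]), array([36.4, 38.3]), 0.33, 4712)
hi 129 [-97.78  98.04 133.14]
brk (array([-97.9,  98.3]), array([18.2, 23.9]), 89.9, 590)
knuckle bottom in bin [[-98.01  98.44 107.52]]
```

The knuckles are seated: contact of +5 N, at 107.5 mm against 107 mm. I'll release and retreat.

servo_tool --pt "0.35 0 0 0 0 0 0" --pt "0.35 0 0 0 0 0 0" --pt "0.35 0 0 0 0 0 0" --pt "0.35 0 0 0 0 0 0" --pt "0.35 0 0 -0.01 0 0 0" --pt "0.35 0 0 -0.03 0 0 0" --pt "0.35 0 0 -0.06 0 0 0" --pt "0.35 0 0 -0.1 0 0 0"

```text
clock: 23.8
ee_pos: [0.5879, -0.1567, 0.234]
orientation: [[0.985, -0.175, -0.003], [-0.174, -0.985, 0.001], [-0.003, -0.0, -1.0]]
force: [0.8, -0.4, -0.2]
gripper_width: 0.0295
```

servo_tool --pt "0.35 -0.03 -0.03 -0.04 0 0 0" --pt "0.35 -0.06 -0.07 -0.07 0 0 0" --pt "0.35 -0.09 -0.11 -0.09 0 0 0" --pt "0.35 -0.1 -0.15 -0.1 0 0 0" --pt "0.35 -0.1 -0.17 -0.1 0 0 0" --pt "0.35 -0.1 -0.18 -0.1 0 0 0" --pt "0.35 -0.1 -0.18 -0.1 0 0 0" --pt "0.35 -0.1 -0.18 -0.1 0 0 0"

```text
clock: 24.6
ee_pos: [0.5347, -0.0017, 0.3132]
orientation: [[0.985, -0.175, -0.002], [-0.175, -0.985, -0.0], [-0.002, 0.001, -1.0]]
force: [0.4, -0.8, -0.0]
gripper_width: 0.0299
```

```bash
python3 - <<'E'
from kp import *
a=manip.read_camera("scene");b=manip.read_camera("top")
for c in(b,a):
    Q=tob(cloud(c))
    S=sel(Q,[-150,-85,126],[-60,70,138]);print("panel top",pca(S) if len(S)>5 else 0,np.median(S[:,2]))
    S=sel(Q,[-150,-40,155],[-60,60,166]);print("tab",rect(S/1000) if len(S)>5 else 0,np.median(S[:,2]) if len(S) else "")
# bystanders moved? compare top pictures
d=np.abs(b["img"].astype(int)-np.load("top0.npz")["img"].astype(int)).max(2)>60
n,l,st,ce=cv2.connectedComponentsWithStats(cv2.morphologyEx(d.astype(np.uint8),cv2.MORPH_OPEN,np.ones((3,3))))
print([(st[i].tolist()) for i in range(1,n) if st[i,4]>40])
A=cv2.resize(a["img"][180:330,130:330,::-1],(400,300),interpolation=cv2.INTER_CUBIC)
B=cv2.resize(b["img"][...,::-1],(800,600))[:, :]
cv2.imwrite("pics/fin.png",np.vstack([cv2.resize(a["img"][120:330,120:380,::-1],(520,420)),np.zeros((4,520,3),np.uint8)]+[cv2.resize(b["img"][60:260,300:460,::-1],(140,175))[:, :]] if False else [np.hstack([cv2.resize(a["img"][140:330,130:330,::-1],(400,380)),cv2.resize(b["img"][90:280,260:460,::-1],(400,380))])]))
E
```

```text
panel top (array([-99.2512,  17.5415]), np.float64(89.41), array([-91.7281,  51.933 ]), 107) 127.72802437816844
tab (array([-98.6,   0.4]), array([12.1, 48.7]), 0.55, 95) 156.50287511238355
panel top (array([-95.8422,  11.9562]), np.float64(90.29), array([-89.272 ,  57.3019]), 176) 129.1666511682493
tab (array([-98. ,   1.2]), array([14. , 51.1]), 0.07, 84) 157.70092858507428
[[170, 102, 306, 282, 32778], [99, 148, 68, 58, 2808], [327, 157, 67, 52, 2365], [493, 306, 19, 8, 107]]
```

View pics/fin.png

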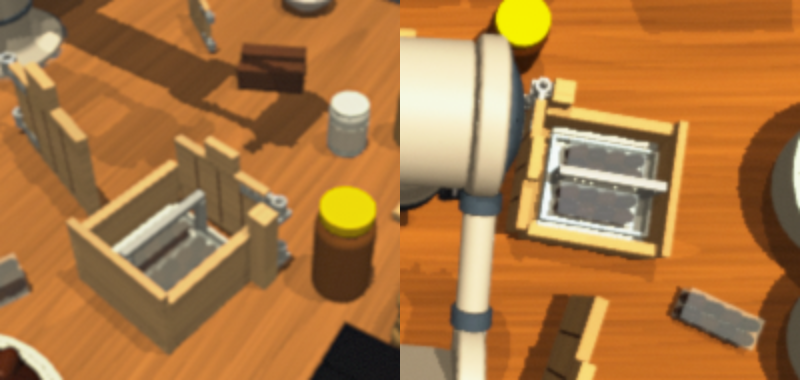

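The final view shows the gate shut across the front, both knuckles on the pins, the tray home with its packs, and the neighbouring goods in place. I'll hand it in.

```bash
python3 -c "
from workcell import manip
print(manip.close_job())"
```

```text
the job is handed in; nothing more can be done
None
```

The tray is slid fully home in the display bin with both packs lying in it. The gate is hung on both pintle pins and shut across the front. I handed the job in at about 25 s on the robot's clock, well under the 72 s limit; it reports no verdict.

- **Tray:** I pushed it under the lips until it pressed on the back wall at 12.9 N, set it on the floor and let go. The wrist picture afterwards showed both packs in place.
- **Gate:** I lined the upper knuckle up over its pin in the wrist camera and lowered it until it touched at about 5 N. The upper knuckle measured 107.5 mm against 107 mm seated. I did not measure the lower knuckle on its own.
- **Last check:** with the arm clear, the gate was within about 0.6° of parallel to the bin front. The tab was at x = −98 to −98.6 mm, against −99 mm.
- **Other goods:** jar_tall, the can and the loose pack looked unmoved in the last pictures. A before/after comparison of the top view did not settle the rest. It flagged the moved tray, the tray in the bin, one large area covering the arm and gate, and a small patch near the right-hand date tub that I did not look into.
- **Disagreements:** the cameras differed by about 2 mm on the bin's position, so I aligned the hinge from the wrist camera alone. The tab's top read 156–158 mm against 160 mm expected. I put this down to the camera also picking up the tab's front face, but did not confirm it.

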